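# Move a specimen series to the viewing rack in order

## Task

Move the four specimen jars (blue, green, yellow and white lids) from the black transport rack to the empty viewing rack for the microscope class, keeping the series in order from the red end: the jar nearest the red end of the transport rack goes into the cell nearest the red end of the viewing rack, the next into the next cell, and so on to the grey end. Set each jar down gently, standing upright on the floor of its cell; do not drop or tip over any jar.

Things in the scene. Friction and masses are not known exactly. Their poses are not given: they have to be found in the camera images.
- jar_blue_mid (a point): Round glass specimen jar with a blue lid, 36 mm in diameter all the way up, 70 mm tall (lid: top 15 mm), 60 to 130 g, loose, upright. The point is its centre, 35 mm above its underside; z is its axis. At the start it stands in the tray of its own colour. (A like jar with a black lid standing elsewhere is not part of the job.)
- jar_green_mid (a point): Round glass specimen jar with a green lid, 36 mm in diameter all the way up, 70 mm tall (lid: top 15 mm), 60 to 130 g, loose, upright. The point is its centre, 35 mm above its underside; z is its axis. At the start it stands in the tray of its own colour. (A like jar with a black lid standing elsewhere is not part of the job.)
- jar_yellow_mid (a point): Round glass specimen jar with a yellow lid, 36 mm in diameter all the way up, 70 mm tall (lid: top 15 mm), 60 to 130 g, loose, upright. The point is its centre, 35 mm above its underside; z is its axis. At the start it stands in the tray of its own colour. (A like jar with a black lid standing elsewhere is not part of the job.)
- jar_white_mid (a point): Round glass specimen jar with a white lid, 36 mm in diameter all the way up, 70 mm tall (lid: top 15 mm), 60 to 130 g, loose, upright. The point is its centre, 35 mm above its underside; z is its axis. At the start it stands in the tray of its own colour. (A like jar with a black lid standing elsewhere is not part of the job.)
- tray_blue: Small square blue tray, 58 x 58 mm, 12 mm tall (floor 4 mm, walls 4 mm thick, 50 mm square inside), fixed in one of the four places of the transport rack; it stays there and shows where the blue-lidded jar stood. Origin: centre of its underside, 8 mm above the table. Axes parallel to those of the transport rack.
- tray_green: Small square green tray, 58 x 58 mm, 12 mm tall (floor 4 mm, walls 4 mm thick, 50 mm square inside), fixed in one of the four places of the transport rack; it stays there and shows where the green-lidded jar stood. Origin: centre of its underside, 8 mm above the table. Axes parallel to those of the transport rack.
- tray_yellow: Small square yellow tray, 58 x 58 mm, 12 mm tall (floor 4 mm, walls 4 mm thick, 50 mm square inside), fixed in one of the four places of the transport rack; it stays there and shows where the yellow-lidded jar stood. Origin: centre of its underside, 8 mm above the table. Axes parallel to those of the transport rack.
- tray_white: Small square white tray, 58 x 58 mm, 12 mm tall (floor 4 mm, walls 4 mm thick, 50 mm square inside), fixed in one of the four places of the transport rack; it stays there and shows where the white-lidded jar stood. Origin: centre of its underside, 8 mm above the table. Axes parallel to those of the transport rack.
- transport_rack: Transport rack, fixed on the table: black base plate 72 x 264 x 8 mm that carries the row of four coloured trays with the jars. Origin: centre of underside; y runs along the row to the red end; places at y = +96 (nearest red), +32, -32, -96 mm, x = 0. End blocks 72 x 18 x 24 mm: red at y = +141, grey at -141 mm.
- viewing_rack: Viewing rack, fixed on the table, empty at the start: grey and aluminium, 72 x 264 mm, a row of four cells 56 x 56 mm inside, floor 6 mm above the table, walls 8 mm thick, their tops 14 mm above the table. Origin: centre of underside; y runs along the row to the red end; places at y = +96 (nearest red), +32, -32, -96 mm, x = 0. End blocks 72 x 18 x 24 mm: red at y = +141, grey at -141 mm.

How it is judged (in metres and radians):
At the end, for the whole second after the job is handed in: All four jars stand upright (0.1 rad) and at rest on the floors of viewing-rack cells, each within 14 mm of the cell's centre along and across the rack (height within 6 mm), in the cell with the same number from the red end as the tray of its colour has in the transport rack (((y of tray_blue in the frame of transport_rack between 0.086 and 0.106 m and y of jar_blue_mid in the frame of viewing_rack between 0.082 and 0.11 m) or (y of tray_blue in the frame of transport_rack between 0.022 and 0.042 m and y of jar_blue_mid in the frame of viewing_rack between 0.018 and 0.046 m) or (y of tray_blue in the frame of transport_rack between -0.042 and -0.022 m and y of jar_blue_mid in the frame of viewing_rack between -0.046 and -0.018 m) or (y of tray_blue in the frame of transport_rack between -0.106 and -0.086 m and y of jar_blue_mid in the frame of viewing_rack between -0.11 and -0.082 m)) and x of jar_blue_mid in the frame of viewing_rack between -0.014 and 0.014 m and z of jar_blue_mid in the frame of viewing_rack between 0.035 and 0.047 m and angle between each of jar_blue_mid, jar_green_mid, jar_yellow_mid, jar_white_mid's own z axis and vertical below 0.1 rad and linear speed of each of jar_blue, jar_green, jar_yellow, jar_white below 0.02 m/s and angular speed of each of jar_blue, jar_green, jar_yellow, jar_white below 0.2 rad/s and ((y of tray_green in the frame of transport_rack between 0.086 and 0.106 m and y of jar_green_mid in the frame of viewing_rack between 0.082 and 0.11 m) or (y of tray_green in the frame of transport_rack between 0.022 and 0.042 m and y of jar_green_mid in the frame of viewing_rack between 0.018 and 0.046 m) or (y of tray_green in the frame of transport_rack between -0.042 and -0.022 m and y of jar_green_mid in the frame of viewing_rack between -0.046 and -0.018 m) or (y of tray_green in the frame of transport_rack between -0.106 and -0.086 m and y of jar_green_mid in the frame of viewing_rack between -0.11 and -0.082 m)) and x of jar_green_mid in the frame of viewing_rack between -0.014 and 0.014 m and z of jar_green_mid in the frame of viewing_rack between 0.035 and 0.047 m and ((y of tray_yellow in the frame of transport_rack between 0.086 and 0.106 m and y of jar_yellow_mid in the frame of viewing_rack between 0.082 and 0.11 m) or (y of tray_yellow in the frame of transport_rack between 0.022 and 0.042 m and y of jar_yellow_mid in the frame of viewing_rack between 0.018 and 0.046 m) or (y of tray_yellow in the frame of transport_rack between -0.042 and -0.022 m and y of jar_yellow_mid in the frame of viewing_rack between -0.046 and -0.018 m) or (y of tray_yellow in the frame of transport_rack between -0.106 and -0.086 m and y of jar_yellow_mid in the frame of viewing_rack between -0.11 and -0.082 m)) and x of jar_yellow_mid in the frame of viewing_rack between -0.014 and 0.014 m and z of jar_yellow_mid in the frame of viewing_rack between 0.035 and 0.047 m and ((y of tray_white in the frame of transport_rack between 0.086 and 0.106 m and y of jar_white_mid in the frame of viewing_rack between 0.082 and 0.11 m) or (y of tray_white in the frame of transport_rack between 0.022 and 0.042 m and y of jar_white_mid in the frame of viewing_rack between 0.018 and 0.046 m) or (y of tray_white in the frame of transport_rack between -0.042 and -0.022 m and y of jar_white_mid in the frame of viewing_rack between -0.046 and -0.018 m) or (y of tray_white in the frame of transport_rack between -0.106 and -0.086 m and y of jar_white_mid in the frame of viewing_rack between -0.11 and -0.082 m)) and x of jar_white_mid in the frame of viewing_rack between -0.014 and 0.014 m and z of jar_white_mid in the frame of viewing_rack between 0.035 and 0.047 m); the robot touches nothing.
It fails at once if a jar is tipped over (leans more than about 45 degrees) (angle between any of jar_blue_mid, jar_green_mid, jar_yellow_mid, jar_white_mid's own z axis and vertical above 0.8 rad).
It fails at once if a jar is dropped or thrown (out of the fingers and moving faster than 0.6 m/s, a free fall of about 18 mm) ((linear speed of jar_blue above 0.6 m/s and contact force between the fingers and jar_blue below 0.05 N) or (linear speed of jar_green above 0.6 m/s and contact force between the fingers and jar_green below 0.05 N) or (linear speed of jar_yellow above 0.6 m/s and contact force between the fingers and jar_yellow below 0.05 N) or (linear speed of jar_white above 0.6 m/s and contact force between the fingers and jar_white below 0.05 N)).
It also fails if it takes over 128 s, if anything falls off the work surface, if the arm or the gripper's body presses on something with over 40 N, if the wrist force passes 120 N, or if a joint passes its speed limit or range.

## Robot

A 7-joint arm with a two-finger parallel gripper is mounted at the origin on the work surface. World frame = base frame: x ahead of the robot, y to its left, z up, the work surface at z = 0. Lengths are in mm, angles in rad, forces in N, time in s.
With the tool pointing down it reaches from about 400 to 875 mm from the base axis. Payload 4.4 kg.
Tool frame: the origin (TCP) lies on the centre line of the jaws, within the pads' length; the fingertips stand 25 mm ahead of it and the grasp point (between the pads) lies 6 mm ahead of it (ctrl.finger_overhang is the distance from the TCP to the fingertips, in mm); z points along the fingers, y is the line along which they close (so a half turn about z gives the same grasp; the last joint's range is limited). The gripper opens to 85 mm and grips with 20 to 120 N. Pads are 22 mm wide; open, the fingers measure 114 mm over their backs; the gripper's body (76 mm by 85 mm) begins 54 mm behind the grasp point. The pads swing forward as they close: fully open they stand 13 mm farther back than shut.
Start: joints at [-0.066, 0.628, 0.038, 1.517, -0.027, 0.996, -0.02], TCP at [650.013, 0.026, 256.313] pointing down, gripper open.
Joint ranges: [-3.06, 3.06], [-0.37, 2.12], [-1.25, 1.32], [0.18, 2.47], [-1.1, 4.24], [0.23, 1.98], [-2.94, 2.94]. Speed limits (rad/s): [2.57, 2.57, 3.14, 3.14, 3.14, 3.14, 3.14].

## Interface

Orientations are given as [roll, pitch, yaw] about the fixed x, y, z axes, in that order (R = Rz(yaw) Ry(pitch) Rx(roll)).
In Python, from cell import ctrl gives the robot as it stands. The module is installed in compiled form; this text tells all that it offers.
- The arm moves only by the tool play_rows, never from a script. Its argument "targets" is a list of rows, each a list of 5 numbers: the closure, from 0 (fully open) to 1 (shut), then the shift along the tool's x, y, z in cm, then the turn about the tool's z in degrees. In form: [[gripper, dx, dy, dz, spin], ...]. A call has 1 to 10 rows; each row is the pose to reach, as a shift and turn from the pose commanded when the call began, along the tool's axes at that moment; what a row does not reach only later rows make up. A row lasts 1/10 s, in which the tool goes at most 50 mm and 8.59 degrees, less where a joint would pass 70% of its speed; a pose out of reach is approached as far as the arm can. A call with a gripper value outside its range is refused whole. The fingers move at their own pace and stop on an object; the grip force is fixed at half the most. Time passes only in rows, so rows that repeat a pose let the fingers close. It gives the time, the measured TCP pose, the force, the opening and the grip force at its end, in the units of the state.
- ctrl.read_state(): the state, without advancing time (a new reading comes with each control period).
- ctrl.get_image(name): name is "scene" or "side" or "wrist"; returns (picture, depth): 400x640x3 uint8, red, green, blue; 400x640 float32, mm along the optical axis (not along the pixel's ray), 0 where there is no reading.
- ctrl.calibration(name): a dict with "vfov" (degrees; the focal length in pixels is half the picture's height over the tangent of half this angle, whatever the lens; pixels are square), "cx", "cy" (the principal point, pixels), "k1" (the pictures are not rectified: a ray, as slopes to the right and down, at radius r is drawn at 1 + k1 r^2 times it, then the intrinsics apply), "extrinsics" (4x4, takes a point from camera to world coordinates); the wrist camera has in their place "mount" (4x4, takes a point from camera to tool coordinates, whose origin is the TCP and whose axes are the flange's). Camera axes: x right, y down, z forward; pixel columns grow to the right and rows downward; lengths in mm; the calibration is good to about 2 mm. A picture is of the moment at which its call begins: read the wrist's pose just before it. calibration takes no time and is no camera call.
- ctrl.finish_job(): hands the job in; it is judged then, once.
Trained networks look in the newest picture that a camera, given by its name, has taken for a name from the list of things; names that differ only in an ending like _2 or _b are one class to them, and where a whole thing is asked for, a point or a joint stands for the part that bears it (a point fixed in the world has none). Each returns a list of dicts, best first, with "confidence" (0 to 1); they miss things now and then, are a little off and sometimes report something else, mostly with a low value. They report only what shows in the picture. A call takes as long as a camera call.
- ctrl.search_frame(camera, name): "bbox" ([left, top, right, bottom] in pixels, round what is visible of it).
- ctrl.trace(camera, name): "pixels" (400x640 bool, what is visible of it) and "bbox" ([left, top, right, bottom] in pixels, round what is visible of it).
The state is a dict: "clock": time; "qpos": joint angles; "qd": joint speeds; "tau": joint torques, N m; "eef_pos": TCP position; "tool_rot": TCP orientation; "force": force on the tool from outside, world axes, zero at the start; "torque": the same for the moment, N m; "width": finger opening in mm; "gripper_force": force on a finger pad.
Only numpy, scipy, OpenCV 4.12 (cv2) and the standard library are available. Lean on these libraries where they do the work, as an engineer would, in place of code of your own. Each camera call takes 0.05 s, during which the arm holds its last target. There are 200 camera calls.

## Working session

There is one attempt and no reset: what is moved stays moved. The work goes in short steps, Python scripts to look and compute and a tool call to move; the robot and the scene stay as the last step left them, time stands still between calls to the robot, and variables do not carry over. Pictures are saved under pics/ and viewed, at most 14 in all, crops included, and the job is handed in when it is done.

Besides the shell and the picture viewer there is one more tool, called after "Emit:" as name(argument=value, ...) on one line, values as JSON. play_rows: Moves the arm, as the interface text tells. Its arguments: {"type":"object","properties":{"targets":{"type":"array"}},"required":["targets"]}

```bash
mkdir -p pics; cat > h.py <<'E'
import numpy as np, cv2
from scipy.spatial.transform import Rotation as R
from cell import ctrl
def cal(n):
    c=ctrl.calibration(n); f=200/np.tan(np.radians(c['vfov'])/2); return c,f
def pose(n):
    c,_=cal(n)
    if n!='wrist': return np.array(c['extrinsics'])
    s=ctrl.read_state(); T=np.eye(4); T[:3,:3]=R.from_euler('xyz',s['tool_rot']).as_matrix(); T[:3,3]=s['eef_pos']
    return T@np.array(c['mount'])
def rays(n,uv):
    c,f=cal(n); K=np.array([[f,0,c['cx']],[0,f,c['cy']],[0,0,1.]])
    p=cv2.undistortPoints(np.float64(uv).reshape(-1,1,2),K,np.array([c['k1'],0,0,0,0.]))[:,0]
    return np.c_[p,np.ones(len(p))]
def world(n,T,uv,d):  # d depth
    return (rays(n,uv)*np.reshape(d,(-1,1)))@T[:3,:3].T+T[:3,3]
def onplane(n,T,uv,z):
    r=rays(n,uv)@T[:3,:3].T; return T[:3,3]+r*((z-T[2,3])/r[:,2:])
def shot(n,name):
    T=pose(n); im,d=ctrl.get_image(n); cv2.imwrite('pics/'+name+'.png',im[:,:,::-1]); return T,im,d
E
python3 - <<'E'
from h import *
print(ctrl.read_state())
for n in('scene','side','wrist'):
    T,im,d=shot(n,n+'0'); print(n,cal(n),T.round(3).tolist())
E
```

```text
{'clock': 0.0, 'qpos': array([-0.06578515,  0.62931411,  0.03845118,  1.51839608, -0.0270338 ,
        0.99629473, -0.02000778]), 'qd': array([-0.00131529,  0.00017058,  0.00086293,  0.0009469 , -0.00039712,
        0.00057788,  0.00012823]), 'tau': array([-1.11932164e-03, -5.63405585e+01,  1.22606792e+00, -1.93450052e+01,
        1.09587883e-02,  1.05136272e-02, -8.84369996e-06]), 'eef_pos': array([6.49410887e+02, 2.33145709e-02, 2.55400974e+02]), 'tool_rot': array([-3.13969830e+00,  1.04661355e-06,  1.57074721e+00]), 'force': array([ 0.04853398,  0.48688238, -0.578418  ]), 'torque': array([ 0.00226852,  0.02450118, -0.00684115]), 'gripper_force': 0.0, 'width': 85.12760056507783}
scene ({'vfov': 49.74657331321597, 'cx': 326.95808257147183, 'cy': 203.3126473204142, 'k1': -0.09504813942947597, 'extrinsics': array([[-6.55658753e-01,  5.03326546e-01, -5.62826783e-01,
         1.08404756e+03],
       [ 7.54821374e-01,  4.55564684e-01, -4.71916848e-01,
         4.68023888e+02],
       [ 1.88757285e-02, -7.34250098e-01, -6.78616608e-01,
         7.40521264e+02],
       [ 0.00000000e+00,  0
[... 762 characters left out ...]
 -0.631, 0.597, -668.998], [0.019, -0.695, -0.718, 840.254], [0.0, 0.0, 0.0, 1.0]]
wrist ({'vfov': 59.35000600514313, 'cx': 323.4425943948154, 'cy': 198.85783215439002, 'k1': -0.026269761007872556, 'mount': array([[-1.44998410e-04, -9.58383220e-01, -2.85484820e-01,
         7.27782040e+01],
       [ 9.99999924e-01, -3.54979197e-05, -3.88734461e-04,
         1.18668301e+00],
       [ 3.62422467e-04, -2.85484855e-01,  9.58383152e-01,
        -1.18649213e+02],
       [ 0.00000000e+00,  0.00000000e+00,  0.00000000e+00,
         1.00000000e+00]])}, np.float64(350.99305009902594)) [[1.0, 0.001, -0.002, 650.87], [-0.0, -0.958, -0.286, 72.818], [-0.002, 0.286, -0.958, 374.116], [0.0, 0.0, 0.0, 1.0]]
```

View pics/scene0.png

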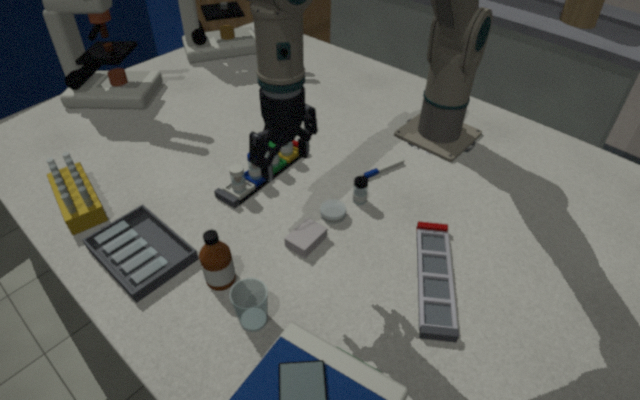

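View pics/side0.png

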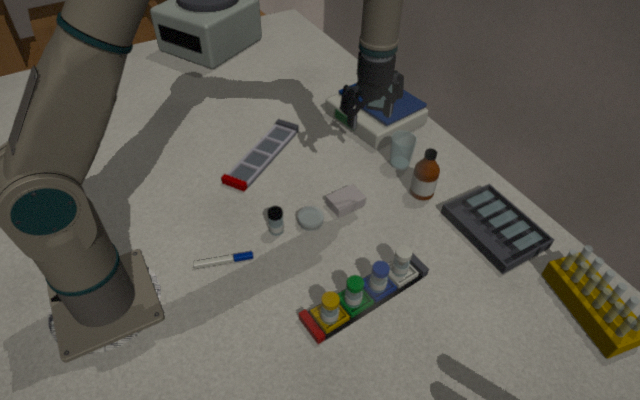

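Both views show the transport rack with its red end at about (312,322) in the side view. From there the order is yellow (330,300), green (354,288), blue (379,271), white (403,260). The viewing rack's red end is at (234,182) in the side view and (432,226) in the scene view.

```bash
cat > m.py <<'E'
from h import *
for n in('side','scene'):
    T=pose(n); im,d=ctrl.get_image(n)
    for k in['jar_yellow_mid','jar_green_mid','jar_blue_mid','jar_white_mid','transport_rack','viewing_rack']:
        r=ctrl.trace(n,k)
        if not r: print(n,k,'none'); continue
        r=r[0]; m=r['pixels']&(d>0); v,u=np.nonzero(m); P=world(n,T,np.c_[u,v],d[m])
        if 'jar' in k:
            zt=np.percentile(P[:,2],97); q=P[P[:,2]>zt-4]
            print(n,k,round(r['confidence'],2),np.array(r['bbox']).round(),'ztop',zt.round(1),'mid',((q.max(0)+q.min(0))/2).round(1),'med',np.median(q,0).round(1),len(q))
        else:
            rect=cv2.minAreaRect(P[:,:2].astype(np.float32)); print(n,k,round(r['confidence'],2),rect,np.percentile(P[:,2],[5,50,95]).round(1))
            rgb=im[m].astype(int); red=P[(rgb[:,0]>1.8*rgb[:,1])&(rgb[:,0]>1.8*rgb[:,2])&(rgb[:,0]>70)]
            if len(red): print('  red',cv2.minAreaRect(red[:,:2].astype(np.float32)),np.median(red,0).round(1),len(red))
E
python3 m.py
```

```text
side jar_yellow_mid 0.85 [318. 290. 336. 325.] ztop 84.0 mid [ 395.  -266.6   83. ] med [ 394.5 -266.5   82.3] 219
side jar_green_mid 0.62 [343. 277. 363. 309.] ztop 84.5 mid [ 457.5 -256.6   82.9] med [ 457.6 -257.1   82.7] 197
side jar_blue_mid none
side jar_white_mid 0.59 [394. 245. 412. 281.] ztop 84.1 mid [ 590.1 -242.6   82.9] med [ 590.7 -241.7   82.5] 157
side transport_rack 0.86 ((493.70574951171875, -254.9395294189453), (303.08612060546875, 73.11821746826172), 5.194633960723877) [ 4.1 11.6 25.6]
  red ((355.67071533203125, -267.2012023925781), (24.734128952026367, 72.56734466552734), 5.141580104827881) [ 353.  -272.    23.6] 322
side viewing_rack 0.98 ((490.5015563964844, 283.4320068359375), (300.81854248046875, 86.42133331298828), 34.01545333862305) [ 3.9  9.9 24.2]
  red ((377.53070068359375, 198.8252716064453), (18.41097068786621, 71.25845336914062), 34.487579345703125) [376.5 194.5  21.3] 242
scene jar_yellow_mid none
scene jar_green_mid 0.5 [271. 145. 282. 170.] ztop 82.6 mid [ 462.6 -248.7   82.1] med [ 460.9 -248.3   81.8] 8
scene jar_blue_mid 0.64 [251. 161. 261. 178.] ztop 66.8 mid [ 631.6 -122.2  179.2] med [ 542.4 -243.8   66.9] 11
scene jar_white_mid 0.8 [229. 163. 248. 193.] ztop 83.7 mid [ 592.8 -240.4   82.4] med [ 592.3 -240.3   82.1] 106
scene transport_rack 0.75 ((549.5896606445312, -219.83157348632812), (446.22235107421875, 220.20025634765625), 42.751976013183594) [ 0.1  8.7 25. ]
  red ((493.020263671875, -133.31710815429688), (412.160400390625, 11.667974472045898), 44.68476486206055) [ 358.  -267.7   24.2] 24
scene viewing_rack 0.93 ((484.18603515625, 275.4528503417969), (329.3073425292969, 81.92410278320312), 33.88169860839844) [ 3.3  8.3 23.6]
  red ((381.7085266113281, 202.0916748046875), (20.186098098754883, 67.64569091796875), 32.040584564208984) [381.4 202.4  23. ] 170
```

Emit:
play_rows(targets=[[0, -2, -1, -0.5, 8], [0, -5, -2.5, -1, 16], [0, -8, -4, -1.5, 24], [0, -11.5, -5.5, -2, 33], [0, -15, -7.5, -2.5, 42], [0, -18.5, -9, -3, 50], [0, -21.5, -10.5, -3.5, 59], [0, -24, -12, -3.5, 68], [0, -25, -12.4, -3.5, 77], [0, -25.2, -12.4, -3.5, 85]])

```text
clock: 1.85
eef_pos: [524.7, -254.5, 291.8]
tool_rot: [3.14, -0.0, 0.092]
force: [-0.2, -0.2, -0.1]
width: 85.6
gripper_force: 0.0
```

Emit:
play_rows(targets=[[0, 0, 0, 0, 0], [0, 0, 0, 0, 0]])

```text
clock: 2.05
eef_pos: [526.3, -251.4, 291.2]
tool_rot: [-3.141, -0.0, 0.106]
force: [-0.2, -0.8, -0.6]
width: 85.4
gripper_force: 0.0
```

```bash
python3 - <<'E'
from h import *
s=ctrl.read_state(); print(s['eef_pos'],np.degrees(s['tool_rot']),s['qpos'].round(2))
shot('wrist','w1')
E
```

```text
[ 526.27000171 -251.39138308  291.24639301] [-1.79981934e+02 -2.08241390e-03  6.08555036e+00] [ 0.11  0.53  0.46  1.68 -0.27  1.   -0.81]
```

View pics/w1.png

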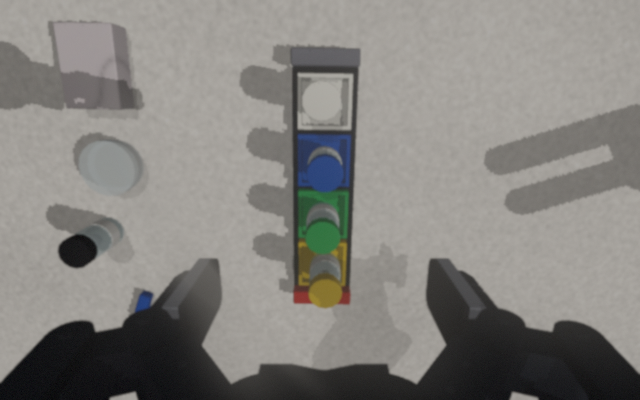

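The wrist view shows the rack from its red end at (322,297) up to its grey end at (325,55). The lids are yellow (324,292), green (323,237), blue (325,170) and white (322,102), each jar in the tray of its own colour. Next I measure the lid tops.

```bash
cat > jars.py <<'E'
from h import *
def measure(names,verbose=1):
    T=pose('wrist'); im,d=ctrl.get_image('wrist'); out={}
    for k in names:
        r=ctrl.trace('wrist',k)
        if not r: print(k,'none'); continue
        r=r[0]; m=r['pixels']&(d>0); v,u=np.nonzero(m); P=world('wrist',T,np.c_[u,v],d[m])
        if 'jar' in k:
            zt=np.percentile(P[:,2],95); s=P[:,2]>zt-4
            (c,rad)=cv2.minEnclosingCircle(P[s][:,:2].astype(np.float32))
            print(k,round(r['confidence'],2),'ztop',zt.round(1),'c',np.round(c,1),'r',round(rad,1),'mean',P[s].mean(0).round(1))
        else:
            print(k,round(r['confidence'],2),cv2.minAreaRect(P[P[:,2]<30][:,:2].astype(np.float32)),np.percentile(P[:,2],[5,50,95]).round(1))
    return T,im,d
if __name__=='__main__':
    measure(['jar_yellow_mid','jar_green_mid','jar_blue_mid','jar_white_mid','transport_rack','tray_white','tray_blue','tray_green','tray_yellow'])
    s=ctrl.read_state(); print(s['eef_pos'],np.degrees(s['tool_rot']))
E
python3 jars.py
```

```text
jar_yellow_mid 0.97 ztop 83.9 c [ 399.1 -266. ] r 18.3 mean [ 400. -266.   83.]
jar_green_mid 0.61 ztop 83.9 c [ 462.6 -256.8] r 17.9 mean [ 463.1 -256.7   82.9]
jar_blue_mid 0.7 ztop 84.0 c [ 527.7 -252.2] r 17.8 mean [ 528.2 -252.2   82.9]
jar_white_mid 0.68 ztop 84.4 c [ 594.1 -241.7] r 17.7 mean [ 594.4 -241.6   83.1]
transport_rack 0.6 ((490.594970703125, -255.28001403808594), (320.3270568847656, 76.85026550292969), 5.120966911315918) [ 2.3  9.7 25.8]
tray_white 0.63 ((592.9237060546875, -245.6240692138672), (58.12579345703125, 57.736568450927734), 4.949364185333252) [12.  14.4 22.1]
tray_blue none
tray_green 0.63 ((465.2403869628906, -256.379150390625), (58.91600036621094, 59.076236724853516), 5.120923042297363) [11.8 13.8 21.9]
tray_yellow 0.78 ((401.75030517578125, -263.6627502441406), (58.840660095214844, 59.255218505859375), 5.213409423828125) [11.7 14.2 21.9]
[ 526.00793351 -251.97428316  291.32225751] [-1.79997706e+02 -2.46807080e-03  5.85063295e+00]
```

Emit:
play_rows(targets=[[0, 2.5, -0.1, 0, 0], [0, 5.5, -0.3, 1, 0], [0, 6.87, -0.43, 4, 0], [0, 6.87, -0.43, 7.5, 0], [0, 6.87, -0.43, 11, 0], [0, 6.87, -0.43, 14, 0], [0, 6.87, -0.43, 17, 0], [0, 6.87, -0.43, 19.5, 0], [0, 6.87, -0.43, 21.8, 0], [0, 6.87, -0.43, 23.3, 0]])

```text
clock: 3.6
eef_pos: [593.2, -240.3, 56.4]
tool_rot: [-3.14, 0.002, 0.102]
force: [0.7, -0.3, 0.4]
width: 85.6
gripper_force: 0.0
```

Emit:
play_rows(targets=[[0, 0, 0, 0, 0], [0.2, 0, 0, 0, 0], [0.4, 0, 0, 0, 0], [0.55, 0, 0, 0, 0], [0.7, 0, 0, 0, 0], [0.8, 0, 0, 0, 0], [0.8, 0, 0, 0, 0], [0.8, 0, 0, 0, 0]])

```text
clock: 4.4
eef_pos: [594.8, -241.1, 59.7]
tool_rot: [3.141, -0.002, 0.102]
force: [-0.4, 1.2, 5.9]
width: 35.1
gripper_force: 59.7
```

Emit:
play_rows(targets=[[0.8, 0, 0, -0.5, 0], [0.8, 0, 0, -2, 0], [0.8, 0, 0, -4.5, 0], [0.8, 0, 0, -8, 0], [0.8, 0, 0, -12, 0], [0.8, -0.5, -1.5, -15.5, 0], [0.8, -1, -4, -18.5, 0], [0.8, -2, -7.5, -21, 0], [0.8, -4, -11.5, -22.5, 0], [0.8, -6, -15.5, -23.2, 0]])

```text
clock: 5.4
eef_pos: [518.2, -91.7, 292.7]
tool_rot: [3.141, -0.004, 0.101]
force: [0.7, 0.4, -0.5]
width: 34.8
gripper_force: 59.8
```

Emit:
play_rows(targets=[[0.8, -2, -4, 0, -2], [0.8, -4, -8.5, 0, -5], [0.8, -6, -13, 0, -8], [0.8, -8, -17.5, 0, -12], [0.8, -10.5, -22, 0, -16], [0.8, -13, -26.5, 0, -20], [0.8, -15.5, -31, 0, -24], [0.8, -17.5, -35, 0, -27], [0.8, -19.3, -37.8, 0, -29], [0.8, -20, -39, 0, -29]])

```text
clock: 6.4
eef_pos: [277.4, 277.4, 291.1]
tool_rot: [-3.14, -0.001, 0.614]
force: [-0.4, 0.3, -0.8]
width: 34.8
gripper_force: 59.8
```

Emit:
play_rows(targets=[[0.8, 0, 0, 0, 0], [0.8, 0, 0, 0, 0], [0.8, 0, 0, 0, 0]])

```text
clock: 6.7
eef_pos: [280.7, 273.9, 290.6]
tool_rot: [3.141, -0.0, 0.606]
force: [0.0, -0.5, -0.7]
width: 34.9
gripper_force: 59.8
```

```bash
python3 - <<'E'
from jars import *
s=ctrl.read_state(); print(s['eef_pos'],np.degrees(s['tool_rot']),s['qpos'].round(2))
T,im,d=measure(['viewing_rack']); cv2.imwrite('pics/w2.png',im[:,:,::-1])
E
```

```text
[280.65820505 273.87954606 290.61347177] [ 1.79980913e+02 -2.53824450e-02  3.46928100e+01] [-1.05  0.22  0.25  2.14 -0.07  0.79 -1.72]
viewing_rack 0.87 ((430.23199462890625, 230.93069458007812), (141.2895050048828, 81.40119171142578), 34.29316711425781) [ 5.7  8.  25.2]
```

View pics/w2.png

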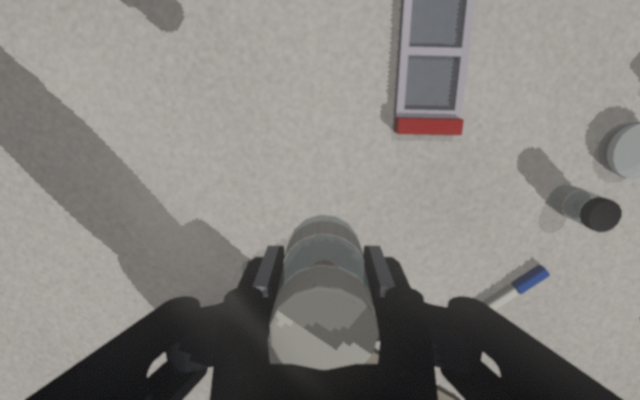

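I slipped a decimal: dx should have been -2.6 cm, so the arm is short of the rack. The rack's red block shows at (430,126) and the white jar is held securely. I'll move on to the viewing point.

Emit:
play_rows(targets=[[0.8, 1.5, 0.8, 0, 0], [0.8, 4.5, 2.4, 0, 0], [0.8, 8, 4.4, 0, 0], [0.8, 12, 6.5, 0, 0], [0.8, 15.5, 8.5, 0, 0], [0.8, 18.5, 10.2, 0, 0], [0.8, 20.5, 11.2, 0, 0], [0.8, 21, 11.5, 0, 0], [0.8, 21, 11.5, 0, 0], [0.8, 21, 11.5, 0, 0]])

```text
clock: 7.8
eef_pos: [516.7, 300.2, 290.1]
tool_rot: [-3.141, 0.002, 0.608]
force: [-0.4, -0.2, -0.7]
width: 35.1
gripper_force: 59.9
```

```bash
python3 - <<'E'
from jars import *
s=ctrl.read_state(); print(s['eef_pos'],np.degrees(s['tool_rot']),s['qpos'].round(2))
T,im,d=measure(['viewing_rack','jar_white_mid']); cv2.imwrite('pics/w3.png',im[:,:,::-1])
E
```

```text
[516.73865932 300.18578407 290.07738866] [-1.79960449e+02  9.15352515e-02  3.48303984e+01] [-0.74  0.53  0.27  1.63 -0.16  1.   -1.39]
viewing_rack 0.97 ((538.116943359375, 306.7668151855469), (210.59469604492188, 76.29708099365234), 33.70612716674805) [ 5.9  8.1 25.1]
jar_white_mid 0.8 ztop 314.1 c [517.  299.9] r 18.0 mean [519.3 301.3 313.3]
```

View pics/w3.png

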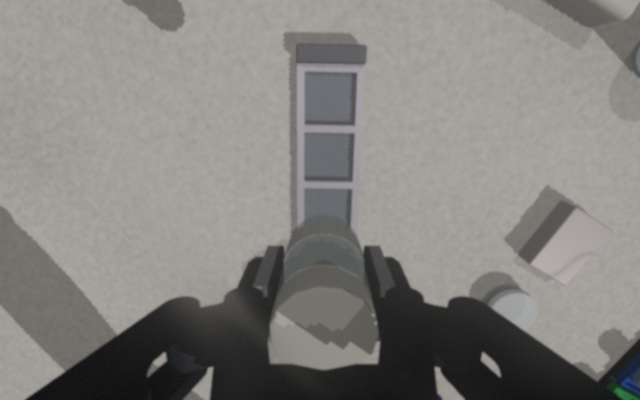

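The view shows the viewing rack with its grey end block at (332,54). Cell 4 is centred at about (330,98) and cell 3 at (329,156). Next I refine the rack's pose from the depth.

```bash
python3 - <<'E'
from h import *
T=pose('wrist'); im,d=ctrl.get_image('wrist')
v,u=np.mgrid[35:215,280:385]; u=u.ravel();v=v.ravel()
P=world('wrist',T,np.c_[u,v],d[v,u])
a=np.radians(34.4); e=np.array([np.cos(a),np.sin(a)]); n=np.array([-e[1],e[0]])
for nm,s in(('block',(P[:,2]>20)&(P[:,2]<30)),('walls',(P[:,2]>12)&(P[:,2]<16.5))):
    Q=P[s]; r=cv2.minAreaRect(Q[:,:2].astype(np.float32)); print(nm,s.sum(),r)
    t=Q[:,:2]@e; w=Q[:,:2]@n; print(np.percentile(t,[1,99]).round(1),np.percentile(w,[1,50,99]).round(1), (np.percentile(w,1)+np.percentile(w,99))/2)
# floor pixels along the centre line: cell extents
r=P[abs(P[:,:2]@n-np.array([498.8,278.2])@n)<12]; t=r[:,:2]@e-np.array([498.8,278.2])@e
for lo in range(0,160,4):
    q=r[(t>=lo)&(t<lo+4)]; 
    if len(q): print(lo+2,q[:,2].mean().round(1),end=' | ')
E
```

```text
block 1344 ((615.0963134765625, 358.1265563964844), (18.38233184814453, 71.98519134521484), 33.766578674316406)
[700.6 718.7] [-86.7 -51.9 -16.2] -51.41397306302714
walls 3242 ((537.8281860351562, 306.436279296875), (168.38648986816406, 71.42420196533203), 33.721702575683594)
[536.  700.5] [-86.7 -51.1 -14.9] -50.82162028766474
2 14.9 | 6 8.9 | 10 6.9 | 14 6.9 | 18 7.0 | 22 7.1 | 26 6.9 | 30 6.9 | 34 6.8 | 38 6.9 | 42 7.2 | 46 12.9 | 50 7.1 | 54 7.0 | 58 6.9 | 62 14.8 | 66 14.8 | 70 8.3 | 74 6.9 | 78 6.7 | 82 7.0 | 86 7.1 | 90 7.1 | 94 7.1 | 98 7.2 | 102 192.0 | 106 7.2 | 110 7.0 | 114 7.1 | 118 7.1 | 122 7.4 | 126 15.1 | 130 15.5 | 134 23.8 | 138 25.1 | 142 25.1 | 146 24.9 | 150 24.3 | 154 0.9 | 158 1.1 |
```

Emit:
play_rows(targets=[[0.8, 2, 0.2, 0, 0], [0.8, 4.5, 0.5, 0, 0.5], [0.8, 6.4, 0.7, 2, 1], [0.8, 6.88, 0.74, 5, 1], [0.8, 6.88, 0.74, 8.5, 1], [0.8, 6.88, 0.74, 12, 1], [0.8, 6.88, 0.74, 15.5, 1], [0.8, 6.88, 0.74, 18.5, 1], [0.8, 6.88, 0.74, 20, 1], [0.8, 6.88, 0.74, 20.8, 1]])

```text
clock: 9.0
eef_pos: [577.7, 333.8, 81.2]
tool_rot: [-3.141, 0.002, 0.591]
force: [0.1, -0.8, -0.4]
width: 34.6
gripper_force: 59.8
```

Emit:
play_rows(targets=[[0.8, 0, 0, 0.4, 0], [0.8, 0, 0, 0.8, 0], [0.8, 0, 0, 1.2, 0], [0.8, 0, 0, 1.6, 0], [0.8, 0, 0, 2, 0], [0.8, 0, 0, 2.3, 0], [0.8, 0, 0, 2.6, 0], [0.8, 0, 0, 2.7, 0], [0.8, 0, 0, 2.8, 0], [0.8, 0, 0, 2.8, 0]])

```text
clock: 10.0
eef_pos: [578.6, 333.8, 54.2]
tool_rot: [-3.142, 0.0, 0.591]
force: [-0.1, 0.8, -0.8]
width: 34.8
gripper_force: 59.8
```

Emit:
play_rows(targets=[[0.8, 0, 0, 0.05, 0], [0.8, 0, 0, 0.1, 0], [0.8, 0, 0, 0.15, 0], [0.8, 0, 0, 0.15, 0]])

```text
clock: 10.4
eef_pos: [578.7, 333.9, 53.7]
tool_rot: [-3.141, -0.0, 0.591]
force: [-2.2, -1.4, 5.0]
width: 35.0
gripper_force: 60.2
```

Emit:
play_rows(targets=[[0.65, 0, 0, 0, 0], [0.5, 0, 0, 0, 0], [0.3, 0, 0, 0, 0], [0.1, 0, 0, 0, 0], [0, 0, 0, 0, 0], [0, 0, 0, 0, 0], [0, 0, 0, -2, 0], [0, 0, 0, -6, 0], [0, 0, 0, -11, 0], [0, 0, 0, -16, 0]])

```text
clock: 11.4
eef_pos: [578.1, 333.6, 214.0]
tool_rot: [3.142, 0.001, 0.59]
force: [1.6, 0.5, 0.2]
width: 85.1
gripper_force: 0.0
```

Emit:
play_rows(targets=[[0, -2, 0, -4, 0], [0, -6, 0, -7.7, 0], [0, -6, 0, -7.7, 0], [0, -6, 0, -7.7, 0]])

```text
clock: 11.8
eef_pos: [528.8, 300.4, 291.2]
tool_rot: [-3.141, -0.003, 0.59]
force: [0.7, -0.1, -0.1]
width: 85.2
gripper_force: 0.0
```

```bash
python3 - <<'E'
from jars import *
T,im,d=measure(['jar_white_mid','viewing_rack']); cv2.imwrite('pics/w4.png',im[:,:,::-1])
s=ctrl.read_state(); print(s['eef_pos'],np.degrees(s['tool_rot']))
v,u=np.mgrid[20:390,250:420]; u=u.ravel();v=v.ravel(); P=world('wrist',T,np.c_[u,v],d[v,u])
c=im[v,u].astype(int)
red=(c[:,0]>1.8*c[:,1])&(P[:,2]>20)&(P[:,2]<30); print('red',cv2.minAreaRect(P[red][:,:2].astype(np.float32)))
e=np.array([.8315,.5556]);t=(P[:,:2]-[497.9,279.8])@e
g=(t>110)&(P[:,2]>20)&(P[:,2]<30); print('grey',cv2.minAreaRect(P[g][:,:2].astype(np.float32)))
E
```

```text
jar_white_mid 0.57 ztop 78.3 c [578.6 333.3] r 17.1 mean [578.7 333.3  77. ]
viewing_rack 0.79 ((491.6211853027344, 276.57666015625), (320.2167053222656, 76.96900177001953), 33.45011520385742) [ 6.   8.8 25.2]
[528.67056781 300.82187678 288.20734591] [-1.79994274e+02  1.11660929e-01  3.38658852e+01]
red ((381.68511962890625, 202.7838592529297), (16.319313049316406, 66.94918823242188), 33.497413635253906)
grey ((614.6702270507812, 358.64263916015625), (17.877120971679688, 71.83106994628906), 33.823238372802734)
```

View pics/w4.png

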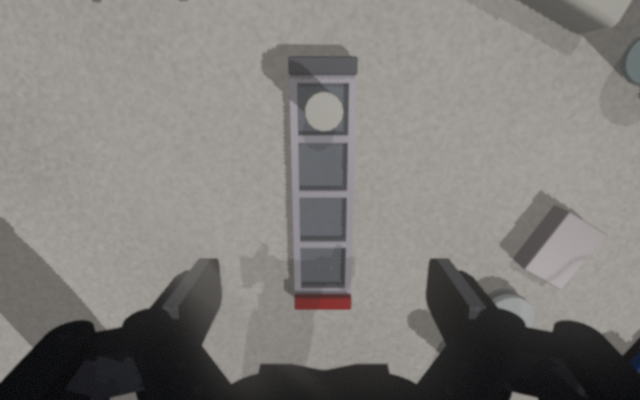

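The white jar stands in cell 4, at (323,111) in the picture and (578.6,333.3) in the world; the other three cells are empty. The two end blocks put the rack's centre at (498,280). Blue is next.

Emit:
play_rows(targets=[[0, -1, 1.5, 0, 0], [0, -3, 4.5, 0, 0], [0, -5.5, 8.2, 0, 0], [0, -8, 11.9, 0, 0], [0, -10.5, 15.6, 0, 0], [0, -13, 19.3, 0, 0], [0, -15.5, 23.1, 0, 0]])

```text
clock: 12.65
eef_pos: [527.8, 19.1, 288.8]
tool_rot: [-3.141, 0.002, 0.59]
force: [0.6, 0.2, 0.2]
width: 85.4
gripper_force: 0.0
```

Emit:
play_rows(targets=[[0, -2.5, 3.7, 0, 4], [0, -5, 7.4, 0, 8], [0, -7.5, 11.2, 0, 13], [0, -10, 14.9, 0, 18], [0, -12.5, 18.6, 0, 23], [0, -14.3, 21.3, 0, 27], [0, -15.3, 22.8, 0, 28.6], [0, -15.3, 22.8, 0, 28.6], [0, -15.3, 22.8, 0, 28.6]])

```text
clock: 13.55
eef_pos: [528.4, -251.1, 289.0]
tool_rot: [-3.14, 0.001, 0.093]
force: [-0.1, 0.5, 0.2]
width: 85.0
gripper_force: 0.0
```

```bash
python3 - <<'E'
from jars import *
measure(['jar_yellow_mid','jar_green_mid','jar_blue_mid'])
s=ctrl.read_state(); print(s['eef_pos'],np.degrees(s['tool_rot']))
E
```

```text
jar_yellow_mid 0.66 ztop 83.9 c [ 399.  -265.8] r 18.4 mean [ 399.9 -266.2   82.9]
jar_green_mid none
jar_blue_mid 0.74 ztop 84.0 c [ 527.9 -252.2] r 17.8 mean [ 528.4 -252.    82.9]
[ 528.99448687 -250.27060016  289.72367568] [-1.79926412e+02 -7.54069808e-03  5.43328832e+00]
```

Emit:
play_rows(targets=[[0, -0.08, 0.13, 2, 0], [0, -0.08, 0.13, 5, 0], [0, -0.08, 0.13, 9, 0], [0, -0.08, 0.13, 13, 0], [0, -0.08, 0.13, 16.5, 0], [0, -0.08, 0.13, 19.5, 0], [0, -0.08, 0.13, 21.8, 0], [0, -0.08, 0.13, 23.1, 0], [0, -0.08, 0.13, 23.1, 0], [0.2, -0.08, 0.13, 23.1, 0]])

```text
clock: 14.75
eef_pos: [528.5, -253.6, 59.6]
tool_rot: [3.141, -0.001, 0.092]
force: [0.4, 0.3, 0.1]
width: 73.4
gripper_force: 0.0
```

Emit:
play_rows(targets=[[0.4, 0, 0, 0, 0], [0.55, 0, 0, 0, 0], [0.7, 0, 0, 0, 0], [0.8, 0, 0, 0, 0], [0.8, 0, 0, 0, 0], [0.8, 0, 0, 0, 0]])

```text
clock: 15.35
eef_pos: [528.6, -253.9, 60.1]
tool_rot: [3.141, -0.002, 0.091]
force: [-0.2, 1.0, 6.2]
width: 34.8
gripper_force: 59.5
```

Emit:
play_rows(targets=[[0.8, 0, 0, -0.5, 0], [0.8, 0, 0, -2, 0], [0.8, 0, 0, -4.5, 0], [0.8, 0, 0, -8, 0], [0.8, 0, -0.5, -11, 0], [0.8, 0.2, -2.5, -13.5, 0], [0.8, 0.5, -5.5, -15, 0], [0.8, 0.8, -9.3, -15, 0], [0.8, 1.1, -13.5, -15, 0], [0.8, 1.5, -17.8, -15, 0]])

```text
clock: 16.35
eef_pos: [526.2, -74.0, 210.2]
tool_rot: [-3.142, -0.001, 0.09]
force: [1.3, 0.8, -0.7]
width: 34.7
gripper_force: 59.9
```

Emit:
play_rows(targets=[[0.8, 0.4, -4.3, 0, -3], [0.8, 0.8, -8.6, 0, -6], [0.8, 1.2, -13, 0, -10], [0.8, 1.6, -17.4, 0, -14], [0.8, 2, -21.8, 0, -18], [0.8, 2.4, -26.2, 0, -22], [0.8, 2.8, -30.4, 0, -25.5], [0.8, 3.1, -34, 0, -28.5], [0.8, 3.25, -36.3, 0, -28.5], [0.8, 3.25, -37, 0, -28.5]])

```text
clock: 17.35
eef_pos: [524.2, 300.0, 209.6]
tool_rot: [-3.14, -0.002, 0.593]
force: [-0.6, -0.6, -2.1]
width: 34.8
gripper_force: 59.8
```

Emit:
play_rows(targets=[[0.8, 0, 0, 0, 0], [0.8, 0, 0, 0, 0], [0.8, 0, 0, 0, 0]])

```text
clock: 17.65
eef_pos: [525.6, 293.9, 209.2]
tool_rot: [3.141, 0.0, 0.586]
force: [-0.9, 0.7, -0.9]
width: 34.7
gripper_force: 59.8
```

```bash
python3 - <<'E'
from jars import *
measure(['jar_blue_mid','jar_white_mid'])
s=ctrl.read_state(); print(s['eef_pos'],np.degrees(s['tool_rot']))
E
```

```text
jar_blue_mid 0.77 ztop 232.7 c [525.7 293.4] r 18.0 mean [527.7 294.7 231.9]
jar_white_mid 0.62 ztop 78.2 c [578.4 332.9] r 17.7 mean [578.8 333.1  77. ]
[525.41137488 294.99696999 208.99635625] [1.79981193e+02 1.10339430e-02 3.36232821e+01]
```

Emit:
play_rows(targets=[[0.8, 0.14, -0.4, 1.5, 0], [0.8, 0.14, -0.4, 4, 0], [0.8, 0.14, -0.4, 7, 0], [0.8, 0.14, -0.4, 10, 0], [0.8, 0.14, -0.4, 12, 0], [0.8, 0.14, -0.4, 13.4, 0], [0.8, 0.14, -0.4, 14.2, 0], [0.8, 0.14, -0.4, 14.8, 0], [0.8, 0.14, -0.4, 15.2, 0], [0.8, 0.14, -0.4, 15.2, 0]])

```text
clock: 18.8
eef_pos: [524.2, 300.6, 57.0]
tool_rot: [-3.142, -0.0, 0.589]
force: [0.4, -0.5, -1.9]
width: 34.8
gripper_force: 59.8
```

Emit:
play_rows(targets=[[0.8, 0, 0, 0.1, 0], [0.8, 0, 0, 0.2, 0], [0.8, 0, 0, 0.3, 0], [0.8, 0, 0, 0.4, 0], [0.8, 0, 0, 0.4, 0]])

```text
clock: 19.3
eef_pos: [524.3, 300.6, 54.1]
tool_rot: [-3.141, -0.001, 0.589]
force: [-2.0, -0.8, 8.8]
width: 35.0
gripper_force: 60.8
```

Emit:
play_rows(targets=[[0.65, 0, 0, 0, 0], [0.5, 0, 0, 0, 0], [0.3, 0, 0, 0, 0], [0.1, 0, 0, 0, 0], [0, 0, 0, 0, 0], [0, 0, 0, 0, 0], [0, 0, 0, -2, 0], [0, 0, 0, -6, 0], [0, 0, 0, -11, 0], [0, 0, 0, -15.5, 0]])

```text
clock: 20.3
eef_pos: [524.0, 300.3, 209.6]
tool_rot: [3.141, 0.0, 0.589]
force: [1.2, 0.6, -0.4]
width: 85.2
gripper_force: 0.0
```

```bash
python3 - <<'E'
from jars import *
measure(['jar_blue_mid','jar_white_mid'])
s=ctrl.read_state(); print(s['eef_pos'],np.degrees(s['tool_rot']))
E
```

```text
jar_blue_mid 0.8 ztop 78.0 c [524.4 300.2] r 17.5 mean [524.8 300.5  76.9]
jar_white_mid 0.79 ztop 78.2 c [578.3 333.1] r 17.6 mean [578.6 333.2  77. ]
[525.9542087  301.33233027 211.18442439] [179.9892001   -0.40727073  33.73758474]
```

Emit:
play_rows(targets=[[0, -1.2, 1.4, 0, 0], [0, -3.8, 4.5, 0, 0], [0, -6.8, 8.1, 0, 0], [0, -9.8, 11.7, 0, 0], [0, -12.8, 15.2, 0, 0], [0, -15.8, 18.8, 0, 0], [0, -18.8, 22.3, 0, 0]])

```text
clock: 21.15
eef_pos: [490.1, 8.9, 206.5]
tool_rot: [-3.14, 0.002, 0.589]
force: [1.2, 0.5, -0.3]
width: 85.3
gripper_force: 0.0
```

Emit:
play_rows(targets=[[0, -3, 3.6, 0, 4], [0, -6, 7.2, 0, 8], [0, -9, 10.7, 0, 13], [0, -12, 14.3, 0, 18], [0, -14.7, 17.5, 0, 23], [0, -16.5, 19.7, 0, 27], [0, -17.3, 20.6, 0, 28.5], [0, -17.3, 20.6, 0, 28.5], [0, -17.3, 20.6, 0, 28.5]])

```text
clock: 22.05
eef_pos: [462.0, -254.8, 206.9]
tool_rot: [-3.139, 0.001, 0.094]
force: [-0.7, 0.2, -0.1]
width: 85.2
gripper_force: 0.0
```

```bash
python3 - <<'E'
from jars import *
measure(['jar_yellow_mid','jar_green_mid'])
s=ctrl.read_state(); print(s['eef_pos'],np.degrees(s['tool_rot']))
E
```

```text
jar_yellow_mid 0.69 ztop 83.8 c [ 399.  -266.2] r 18.3 mean [ 400.  -266.    82.9]
jar_green_mid 0.81 ztop 84.0 c [ 462.2 -256.8] r 17.9 mean [ 462.8 -256.8   82.9]
[ 462.59224507 -254.66992195  207.54118455] [-1.79913883e+02  9.92609253e-03  5.44123818e+00]
```

Emit:
play_rows(targets=[[0, 0, 0.18, 1.5, 0], [0, 0, 0.18, 4.5, 0], [0, 0, 0.18, 8, 0], [0, 0, 0.18, 11, 0], [0, 0, 0.18, 13.4, 0], [0, 0, 0.18, 14.9, 0], [0, 0, 0.18, 14.9, 0], [0.2, 0, 0.18, 14.9, 0], [0.4, 0, 0.18, 14.9, 0], [0.55, 0, 0.18, 14.9, 0]])

```text
clock: 23.2
eef_pos: [463.0, -258.6, 59.9]
tool_rot: [3.141, -0.002, 0.092]
force: [0.4, -0.1, -0.7]
width: 44.3
gripper_force: 0.0
```

Emit:
play_rows(targets=[[0.7, 0, 0, 0, 0], [0.8, 0, 0, 0, 0], [0.8, 0, 0, 0, 0], [0.8, 0, 0, 0, 0]])

```text
clock: 23.6
eef_pos: [462.9, -258.6, 60.0]
tool_rot: [3.141, -0.002, 0.092]
force: [-0.3, 0.9, 4.3]
width: 35.1
gripper_force: 59.4
```

Emit:
play_rows(targets=[[0.8, 0, 0, -0.5, 0], [0.8, 0, 0, -2, 0], [0.8, 0, 0, -4.5, 0], [0.8, 0, 0, -8, 0], [0.8, 0, -0.5, -11, 0], [0.8, 0.2, -2.5, -13.5, 0], [0.8, 0.5, -5.5, -15, 0], [0.8, 0.9, -9.3, -15, 0], [0.8, 1.3, -13.3, -15, 0], [0.8, 1.8, -17.3, -15, 0]])

```text
clock: 24.6
eef_pos: [464.0, -83.3, 209.5]
tool_rot: [-3.141, -0.001, 0.091]
force: [1.2, 0.1, -1.7]
width: 34.7
gripper_force: 59.9
```

Emit:
play_rows(targets=[[0.8, 0.4, -4, 0, -3], [0.8, 0.9, -8, 0, -6], [0.8, 1.3, -12, 0, -10], [0.8, 1.8, -16, 0, -14], [0.8, 2.3, -20, 0, -18], [0.8, 2.8, -24, 0, -22], [0.8, 3.2, -28, 0, -25.5], [0.8, 3.6, -31.5, 0, -28.5], [0.8, 3.88, -33.7, 0, -28.5], [0.8, 3.88, -34.35, 0, -28.5]])

```text
clock: 25.6
eef_pos: [471.1, 264.1, 209.0]
tool_rot: [-3.14, -0.001, 0.593]
force: [-0.1, -0.2, -0.8]
width: 35.0
gripper_force: 59.8
```

Emit:
play_rows(targets=[[0.8, 0, 0, 0, 0], [0.8, 0, 0, 0, 0], [0.8, 0, 0, 0, 0]])

```text
clock: 25.9
eef_pos: [471.9, 258.9, 209.0]
tool_rot: [3.141, 0.001, 0.586]
force: [0.2, -0.2, -1.1]
width: 34.9
gripper_force: 59.8
```

```bash
python3 - <<'E'
from jars import *
measure(['jar_green_mid','jar_blue_mid','jar_white_mid'])
s=ctrl.read_state(); print(s['eef_pos'],np.degrees(s['tool_rot']))
E
```

```text
jar_green_mid 0.72 ztop 232.8 c [471.8 258.1] r 18.1 mean [474.  259.7 232. ]
jar_blue_mid 0.77 ztop 78.2 c [523.8 299.5] r 17.6 mean [523.9 299.8  77.1]
jar_white_mid 0.66 ztop 78.2 c [577.3 332.1] r 18.0 mean [573.3 329.6  77. ]
[471.87885782 260.05521527 208.94495867] [1.79992585e+02 1.99473632e-03 3.36552802e+01]
```

Emit:
play_rows(targets=[[0.8, 0.1, -0.2, 1.5, 0], [0.8, 0.1, -0.2, 4, 0], [0.8, 0.1, -0.2, 7, 0], [0.8, 0.1, -0.2, 10, 0], [0.8, 0.1, -0.2, 12, 0], [0.8, 0.1, -0.2, 13.4, 0], [0.8, 0.1, -0.2, 14.2, 0], [0.8, 0.1, -0.2, 14.8, 0], [0.8, 0.1, -0.2, 15.2, 0], [0.8, 0.1, -0.2, 15.2, 0]])

```text
clock: 27.1
eef_pos: [471.6, 263.2, 57.0]
tool_rot: [-3.142, -0.0, 0.589]
force: [-0.2, 1.2, -0.9]
width: 34.8
gripper_force: 59.8
```

Emit:
play_rows(targets=[[0.8, 0, 0, 0.1, 0], [0.8, 0, 0, 0.2, 0], [0.8, 0, 0, 0.3, 0], [0.8, 0, 0, 0.4, 0], [0.8, 0, 0, 0.4, 0]])

```text
clock: 27.6
eef_pos: [471.6, 263.3, 53.9]
tool_rot: [-3.141, -0.001, 0.589]
force: [-0.8, 0.4, 8.6]
width: 35.0
gripper_force: 60.9
```

Emit:
play_rows(targets=[[0.65, 0, 0, 0, 0], [0.5, 0, 0, 0, 0], [0.3, 0, 0, 0, 0], [0.1, 0, 0, 0, 0], [0, 0, 0, 0, 0], [0, 0, 0, 0, 0], [0, 0, 0, -2, 0], [0, 0, 0, -6, 0], [0, 0, 0, -11, 0], [0, 0, 0, -15.5, 0]])

```text
clock: 28.6
eef_pos: [471.3, 262.9, 209.6]
tool_rot: [3.141, 0.0, 0.589]
force: [1.1, 0.1, -0.7]
width: 85.4
gripper_force: 0.0
```

Emit:
play_rows(targets=[[0, -1.2, 1.35, 0, 0], [0, -3.8, 4.3, 0, 0], [0, -6.8, 7.7, 0, 0], [0, -9.8, 11, 0, 0], [0, -12.8, 14.4, 0, 0], [0, -15.8, 17.8, 0, 0], [0, -18.8, 21.2, 0, 0]])

```text
clock: 29.3
eef_pos: [431.8, -19.4, 207.5]
tool_rot: [-3.141, 0.001, 0.589]
force: [1.1, -0.3, -0.1]
width: 85.3
gripper_force: 0.0
```

Emit:
play_rows(targets=[[0, -3, 3.4, 0, 4], [0, -6, 6.8, 0, 8], [0, -9, 10.1, 0, 13], [0, -12, 13.5, 0, 18], [0, -14.5, 16.3, 0, 23], [0, -16, 18.1, 0, 27], [0, -16.6, 18.8, 0, 28.5], [0, -16.6, 18.8, 0, 28.5], [0, -16.6, 18.8, 0, 28.5], [0, -16.6, 18.8, 0, 28.5]])

```text
clock: 30.3
eef_pos: [399.5, -264.2, 207.6]
tool_rot: [-3.14, 0.0, 0.095]
force: [-0.1, 0.5, -0.2]
width: 85.3
gripper_force: 0.0
```

```bash
python3 - <<'E'
from jars import *
measure(['jar_yellow_mid'])
s=ctrl.read_state(); print(s['eef_pos'],np.degrees(s['tool_rot']))
E
```

```text
jar_yellow_mid 0.6 ztop 83.9 c [ 398.9 -266.2] r 18.0 mean [ 399.7 -266.1   82.9]
[ 399.55862182 -264.6624437   207.74961296] [-1.79949570e+02 -3.12278608e-03  5.39388781e+00]
```

Emit:
play_rows(targets=[[0, 0, 0.14, 1.5, 0], [0, 0, 0.14, 4.5, 0], [0, 0, 0.14, 8, 0], [0, 0, 0.14, 11, 0], [0, 0, 0.14, 13.4, 0], [0, 0, 0.14, 14.9, 0], [0, 0, 0.14, 14.9, 0], [0.2, 0, 0.14, 14.9, 0], [0.4, 0, 0.14, 14.9, 0], [0.55, 0, 0.14, 14.9, 0]])

```text
clock: 31.4
eef_pos: [400.0, -267.7, 59.8]
tool_rot: [3.14, -0.002, 0.092]
force: [-0.3, 0.2, 0.2]
width: 44.2
gripper_force: 0.0
```

Emit:
play_rows(targets=[[0.7, 0, 0, 0, 0], [0.8, 0, 0, 0, 0], [0.8, 0, 0, 0, 0], [0.8, 0, 0, 0, 0]])

```text
clock: 31.8
eef_pos: [399.9, -267.6, 59.9]
tool_rot: [3.141, -0.002, 0.092]
force: [-0.8, 0.9, 5.9]
width: 35.0
gripper_force: 59.3
```

Emit:
play_rows(targets=[[0.8, 0, 0, -0.5, 0], [0.8, 0, 0, -2, 0], [0.8, 0, 0, -4.5, 0], [0.8, 0, 0, -8, 0], [0.8, 0.3, -0.5, -11, 0], [0.8, 1, -2.5, -13.5, 0], [0.8, 2, -5.5, -15, 0], [0.8, 3.2, -9, -15, 0], [0.8, 4.4, -12.8, -15, 0], [0.8, 5.5, -16.5, -15, 0]])

```text
clock: 32.8
eef_pos: [439.2, -96.5, 209.5]
tool_rot: [-3.141, -0.001, 0.091]
force: [0.5, -0.3, -0.5]
width: 34.9
gripper_force: 59.8
```

Emit:
play_rows(targets=[[0.8, 0.9, -3.8, 0, -3], [0.8, 1.5, -7.6, 0, -6], [0.8, 1.9, -11.4, 0, -10], [0.8, 2, -15.2, 0, -14], [0.8, 2, -19, 0, -18], [0.8, 1.8, -22.8, 0, -22], [0.8, 1.5, -26.5, 0, -25.5], [0.8, 1.2, -29.8, 0, -28.5], [0.8, 0.92, -31.8, 0, -28.5], [0.8, 0.92, -32.45, 0, -28.5]])

```text
clock: 33.8
eef_pos: [417.5, 228.3, 209.0]
tool_rot: [-3.141, -0.0, 0.593]
force: [-0.6, -0.1, -1.7]
width: 34.6
gripper_force: 59.8
```

Emit:
play_rows(targets=[[0.8, 0, 0, 0, 0], [0.8, 0, 0, 0, 0], [0.8, 0, 0, 0, 0]])

```text
clock: 34.1
eef_pos: [418.9, 224.2, 209.0]
tool_rot: [3.141, 0.0, 0.586]
force: [-0.6, 0.2, -0.4]
width: 34.7
gripper_force: 59.8
```

```bash
python3 - <<'E'
from jars import *
measure(['jar_yellow_mid','jar_green_mid','jar_blue_mid'])
s=ctrl.read_state(); print(s['eef_pos'],np.degrees(s['tool_rot']))
E
```

```text
jar_yellow_mid 0.68 ztop 232.8 c [418.9 223.5] r 18.0 mean [421.  224.9 232. ]
jar_green_mid 0.6 ztop 78.2 c [470.7 262.1] r 17.8 mean [471.1 262.4  77. ]
jar_blue_mid 0.96 ztop 78.1 c [523.2 299.4] r 17.9 mean [518.9 296.4  76.9]
[418.78045854 225.04578982 208.87422193] [1.79993080e+02 4.40786173e-03 3.36541641e+01]
```

Emit:
play_rows(targets=[[0.8, 0.1, -0.2, 1.5, 0], [0.8, 0.1, -0.2, 4, 0], [0.8, 0.1, -0.2, 7, 0], [0.8, 0.1, -0.2, 10, 0], [0.8, 0.1, -0.2, 12, 0], [0.8, 0.1, -0.2, 13.4, 0], [0.8, 0.1, -0.2, 14.2, 0], [0.8, 0.1, -0.2, 14.8, 0], [0.8, 0.1, -0.2, 15.2, 0], [0.8, 0.1, -0.2, 15.2, 0]])

```text
clock: 35.3
eef_pos: [418.4, 228.1, 56.8]
tool_rot: [-3.142, -0.0, 0.589]
force: [-0.1, -0.1, -0.6]
width: 34.8
gripper_force: 59.8
```

Emit:
play_rows(targets=[[0.8, 0, 0, 0.1, 0], [0.8, 0, 0, 0.2, 0], [0.8, 0, 0, 0.3, 0], [0.8, 0, 0, 0.4, 0], [0.8, 0, 0, 0.4, 0]])

```text
clock: 35.8
eef_pos: [418.5, 228.2, 53.9]
tool_rot: [-3.141, -0.001, 0.589]
force: [-2.2, -1.3, 10.8]
width: 34.8
gripper_force: 61.1
```

Release, lift, then move back over the rack for a check.

Emit:
play_rows(targets=[[0.65, 0, 0, 0, 0], [0.5, 0, 0, 0, 0], [0.3, 0, 0, 0, 0], [0.1, 0, 0, 0, 0], [0, 0, 0, 0, 0], [0, 0, 0, 0, 0], [0, 0, 0, -2, 0], [0, 0, 0, -6, 0], [0, 0, 0, -11, 0], [0, 0, 0, -15.5, 0]])

```text
clock: 36.8
eef_pos: [418.0, 227.7, 209.5]
tool_rot: [3.141, 0.001, 0.588]
force: [1.6, 1.2, 0.9]
width: 85.4
gripper_force: 0.0
```

Emit:
play_rows(targets=[[0, 2, 0, -3, 0], [0, 6, 0, -6, 0], [0, 10, 0, -8, 0], [0, 12, 0, -8, 0], [0, 12, 0, -8, 0], [0, 12, 0, -8, 0]])

```text
clock: 37.4
eef_pos: [517.1, 294.0, 286.9]
tool_rot: [-3.142, 0.003, 0.589]
force: [0.2, 0.1, -0.7]
width: 85.1
gripper_force: 0.0
```

```bash
python3 - <<'E'
from jars import *
T,im,d=measure(['jar_yellow_mid','jar_green_mid','jar_blue_mid','jar_white_mid']); cv2.imwrite('pics/w5.png',im[:,:,::-1])
print(ctrl.read_state()['force'])
E
```

```text
jar_yellow_mid 0.89 ztop 77.8 c [417.9 227.4] r 18.1 mean [418.7 227.8  76.9]
jar_green_mid 0.57 ztop 78.0 c [471.5 262.5] r 17.8 mean [471.9 262.9  76.9]
jar_blue_mid 0.73 ztop 78.1 c [524.2 300. ] r 17.7 mean [524.4 300.2  76.9]
jar_white_mid 0.88 ztop 78.3 c [578.2 332.7] r 17.8 mean [578.6 332.9  77.1]
[ 0.79682553  0.09510094 -0.77245561]
```

View pics/w5.png

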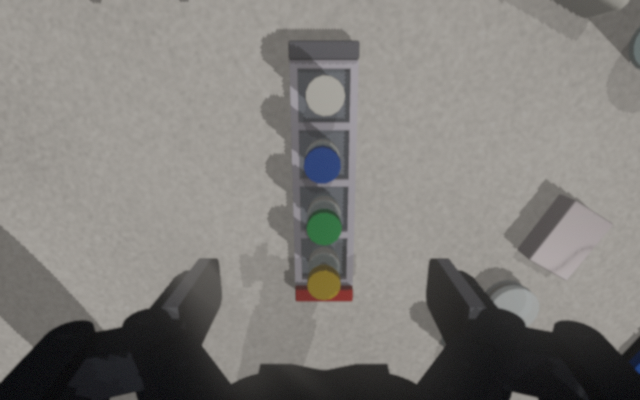

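All four jars stand upright in order from the red end: yellow (324,283), green (323,228), blue (322,164), white (325,96). Each is within about 2 mm of its cell centre, and the lid tops are level at 77 mm. Handing in.

```bash
python3 -c "
from cell import ctrl
print(ctrl.finish_job())"
```

```text
the job is handed in; nothing more can be done
None
```

All four jars are standing upright in the viewing rack in order from the red end (yellow, green, blue, white), each within about 2 mm of its cell centre by the wrist camera; the job is handed in, but no verdict was returned.

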